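# Hold the hidden bolt head while the nut runner tightens the nut

### The arm

A 7-joint arm with a two-finger parallel gripper is mounted at the origin on a cart in front of the work surface, level with it; the furniture and walls round the work are solid. World frame = base frame: x ahead of the robot, y to its left, z up, the work surface at z = 0. Lengths are in mm, angles in rad, forces in N, time in s.
With the tool pointing down it reaches from about 400 to 875 mm from the base axis. Payload 4.4 kg.
Tool frame: the origin (TCP) lies at the very end of the fingers, on their centre line; the grasp point (between the pads) lies 19 mm behind it; y points along the fingers, z is the direction in which the jaws open and shut, and the axes are right-handed (so a half turn about y gives the same grasp; the last joint's range is limited). The gripper opens to 85 mm and grips with 20 to 120 N. Pads are 22 mm wide; open, the fingers measure 114 mm over their backs; the gripper's body (76 mm by 85 mm) begins 54 mm behind the grasp point. The pads swing forward as they close: fully open they stand 13 mm farther back than shut.
Start: joints at [1.237, 0.628, 0.038, 1.517, -0.027, 0.996, -0.02], TCP at [172.026, -626.838, 193.813] pointing down, gripper open.
Joint ranges: [-3.06, 3.06], [-0.37, 2.12], [-1.25, 1.32], [0.18, 2.47], [-1.1, 4.24], [0.23, 1.98], [-2.94, 2.94]. Speed limits (rad/s): [2.57, 2.57, 3.14, 3.14, 3.14, 3.14, 3.14].

### API

Orientations are given as [roll, pitch, yaw] about the fixed x, y, z axes, in that order (R = Rz(yaw) Ry(pitch) Rx(roll)).
In Python, from cell import ctrl, imaging, finish_job gives the robot as it stands.
- The arm moves only by the shell command python3 -m inch 'ROWS'. ROWS is JSON, one flat list of numbers, 7 for each row, row after row: the opening, from 0 (shut) to 1 (fully open), then the shift along the tool's x, y, z in cm, then the turn, a rotation vector about the tool's x, y, z in degrees. A call has 1 to 12 rows; each row is the pose to reach, as a shift and turn from the pose commanded when the call began, along the tool's axes at that moment; what a row does not reach only later rows make up. A row lasts 1/10 s, in which the tool goes at most 50 mm and 8.59 degrees, less where a joint would pass 70% of its speed; a pose out of reach is approached as far as the arm can. A call with a gripper value outside its range is refused whole. The fingers move at their own pace and stop on an object; the grip force is fixed at half the most. Time passes only in rows, so rows that repeat a pose let the fingers close. It gives the time, the measured TCP pose, the force and the opening at its end, in the units of the state.
- ctrl.read_state(): the state, without advancing time (a new reading comes with each control period).
- imaging.get_image(name): name is "scene" or "side" or "wrist"; returns a dict with "img" (480x640x3 uint8, red, green, blue), "fx", "fy", "cx", "cy" (pixels), "R" (3x3) and "t" (3): a world point X has camera coordinates R X + t. Camera axes: x right, y down, z forward; pixel columns grow to the right and rows downward; lengths in mm; the calibration is good to about 2 mm. A picture is of the moment at which its call begins. There is no depth.
- finish_job(): hands the job in, once; it reports no verdict.
The state is a dict: "clock": time; "qpos": joint angles; "qd": joint speeds; "tau": joint torques, N m; "eef_pos": TCP position; "tool_rot": TCP orientation; "force": force on the tool from outside, world axes, zero at the start; "torque": the same for the moment, N m; "width": finger opening in mm.
Only numpy, scipy, OpenCV 4.12 (cv2) and the standard library are available. Lean on these libraries where they do the work, as an engineer would, in place of code of your own. Each camera call takes 0.05 s, during which the arm holds its last target.

### The job

Start the bench nut runner with a full press and release of the low round push button on its grey control box, without pressing the mushroom-headed stop button beside it. The bolt now turns round together with the nut, so reach straight down into the gap behind the bracket's front wall, grip the bolt's hex head across two flats and keep it from turning until the nut is tight and the socket has stopped. The job ends holding: finish with the head still gripped firmly against the runner's pull, and leave the bushing, the cast frame and the brush around the machine where they are.

Things in the scene. Friction and masses are not known exactly. Their poses are not given: they have to be found in the camera images.
- nut_runner: the machine, fixed to the bench: base 260 x 242 mm, dark green gear unit with a motor lying on its left, grey control box on its right, aluminium channel bracket (the workpiece) at the far end. Origin on the bench under the bolt's axis, at the rear face of the bracket's front wall; x along the bolt away from the gear unit, y left, z up. The bolt's axis: y = 0, z = 85 mm
- gap (a point): middle of the mouth of the gap, level with the top of the bracket's walls (111 mm above the bench); axes as nut_runner. Walls 8 mm thick, 110 mm wide in y, 44 mm apart in x (front wall at x = -22, rear wall at +22 mm from here); open at the top and at both ends; below the bolt it is free down to 32 mm above the bench. The socket ends 40 mm in front of here
- gear_top (a point): middle of the gear unit's top, 135 mm above the bench; axes as nut_runner. The gear unit reaches 50 mm forward and back and 48 mm to each side; the motor with its terminal box lies left of it, y = 39 to 173 mm, up to 151 mm above the bench; the control box stands right of it, x = -45 to 75, y = -152 to -54 mm, top at 96 mm above the bench
- start_button_top (a point): centre of the top face of the start button: the low flat round push button, 28 mm diameter in a 44 mm dark collar, 10 mm above the collar when up, on the control box at the end nearer to the bracket (118 mm above the bench); z is up. It is pressed straight down
- start_button (a joint): start button: 0 up, 0.006 m fully down (its stop). A spring returns it; about 2 N to start, 4 to 5 N to reach the solid stop. When it is pressed fully down the runner starts and keeps running after the release
- stop_top (a point): centre of the top of the stop button, the mushroom head 40 mm in diameter on the same box, 62 mm from the start button on the side away from the bracket; its top is 132 mm above the bench. Leave it alone
- stop_button (a joint): stop button: 0 up, 0.006 m pressed
- spindle (a joint): angle of the runner's spindle, dark socket (46 mm diameter, with three bright strips) and nut, rad; about 0 before the start. Running it grows at about 0.8 rad/s free and about 0.5 rad/s while the bolt head is held, and stops when the nut is tight on a held bolt. The runner's torque is 0.12 N m; it goes on pulling with that torque after it has stopped
- bolt: dark steel bolt through the bracket's front wall; origin on its axis at the rear face of the front wall, x along the axis away from the gear unit. It has a round collar of 33 mm diameter from x = 0 to 15 mm, then the hex head, 30 mm across flats (34.6 mm across corners), from x = 15 to 29 mm, in the gap. Two flats face its own +y and -y. It does not shift, it only turns about x, together with the nut until the head is held
- bolt_head (a point): centre of the hex head, on the bolt's axis, in the middle of the gap, 22 mm from either wall, 85 mm above the bench and 26 mm below the top of the walls; axes as bolt (they turn with the bolt)
- bolt_thread (a joint): how far the nut has been run up on the bolt, rad: starts between 0 and 1.2, 4.0 is tight (solid stop). It grows only while the runner runs and the head is held (up to 8 s of holding); held again after a slip it goes on from where it was
- bushing_t1: loose turned steel bushing lying on its side behind the bracket, 52 mm diameter, 75 mm long, origin at the centre of its underside: leave it
- cast_frame: loose die-cast aluminium frame lying behind the bracket, 99 x 113 x 30 mm, origin at the centre of its underside: leave it
- brush: flat chip brush lying on the bench to the left of the bracket, 190 x 26 x 12 mm: leave it

How it is judged (in metres and radians):
On the way, in this order (a step that is already met when the one before it is completed fails the run):
1. the start button is pressed fully down (value of joint start_button above 0.0054 m), for 0.04 s.
2. the start button is released and up, and the spindle runs (value of joint start_button below 0.001 m and value of joint spindle above 0.15 rad), for 0.1 s.
3. the head is gripped between the fingers and no longer turns (contact force between the fingers and bolt above 4 N and distance between the grasp point and bolt_head below 0.03 m and angular speed of bolt below 0.08 rad/s), for 0.4 s.
At the end, for the whole second after the job is handed in: the nut is tight (run up to more than 3.9 of 4.0 rad), the spindle stands still (under 0.05 rad/s) though the runner still pulls, the start button is up, and the fingers hold the bolt head: contact force over 4 N, grasp point within 30 mm of the head's centre, bolt turning at less than 0.08 rad/s (all of step 3 and value of joint bolt_thread above 3.9 rad and velocity of joint spindle between -0.05 and 0.05 rad/s and value of joint start_button below 0.001 m); the arm keeps its last pose, push and grip.
It fails at once if the stop button is pressed (more than 2 mm) (value of joint stop_button above 0.002 m).
It fails at once if the bushing, the cast frame or the brush beside the machine is moved by more than 25 mm (distance of any of bushing_t1, cast_frame, brush from where it was at the start of the episode above 0.025 m).
It also fails if it takes over 61 s, if anything falls off the work surface, if the arm or the gripper's body presses on something with over 40 N, if the wrist force passes 120 N, or if a joint passes its speed limit or range.

## Working session

There is one attempt and no reset: what is moved stays moved. The work goes in short steps, Python scripts to look and compute and a shell command to move; the robot and the scene stay as the last step left them, time stands still between calls to the robot, and variables do not carry over. Pictures are saved under pics/ and viewed, and the job is handed in when it is done.

```bash
ls; mkdir -p pics
python3 - <<'E'
from cell import ctrl, imaging
import cv2,numpy as np
s=ctrl.read_state(); print(s)
for n in ["scene","side","wrist"]:
    d=imaging.get_image(n); cv2.imwrite(f"pics/{n}0.png",d["img"][:,:,::-1])
    print(n,d["fx"],d["fy"],d["cx"],d["cy"],np.round(d["R"],3).tolist(),np.round(d["t"],1).tolist())
E
```

```text
pics
{'clock': 0.0, 'qpos': array([ 1.23719703,  0.62930099,  0.03843043,  1.51837218, -0.02699386,
        0.99627851, -0.01999737]), 'qd': array([-0.00148226,  0.00220428,  0.00091492,  0.000806  , -0.00018105,
       -0.001185  ,  0.00101719]), 'tau': array([ 4.73117984e-05, -5.63406265e+01,  1.22614134e+00, -1.93445116e+01,
        1.10312647e-02,  1.05050279e-02,  4.85128191e-05]), 'eef_pos': array([ 171.84733473, -626.16151062,  192.91684613]), 'tool_rot': array([-1.57263762e+00, -2.03030160e-05, -2.87377814e+00]), 'force': array([ 0.51017951, -0.33185448,  1.15263626]), 'torque': array([0.03757781, 0.0607862 , 0.03258137]), 'width': 85.53327126356852}
scene 535.0966181998215 535.0966181998215 317.3026274878833 240.65954229092472 [[0.898, -0.441, -0.008], [-0.247, -0.487, -0.838], [0.366, 0.754, -0.546]] [-509.1, 288.6, 638.9]
side 512.564439749149 512.564439749149 314.92503889050835 240.2507491469043 [[-0.802, -0.597, 0.002], [-0.315, 0.42, -0.851], [0.507, -0.684, -0.525]] [531.9, 257.8, 659.5]
wrist 408.85296853702437 408.85296853702437 320.6602566519997 234.554673566047 [[0.264, -0.965, -0.002], [-0.925, -0.254, 0.283], [-0.273, -0.073, -0.959]] [-649.3, -36.6, 379.5]
```

View pics/scene0.png

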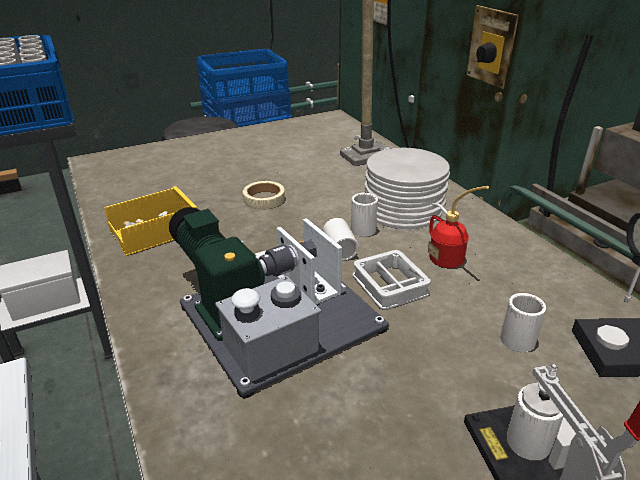

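View pics/side0.png

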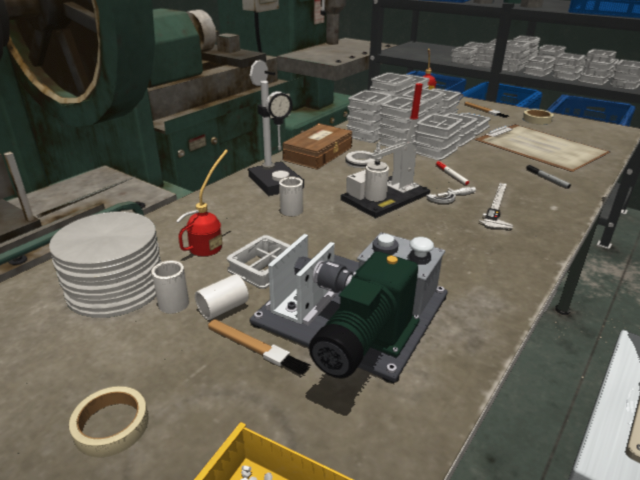

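View pics/wrist0.png

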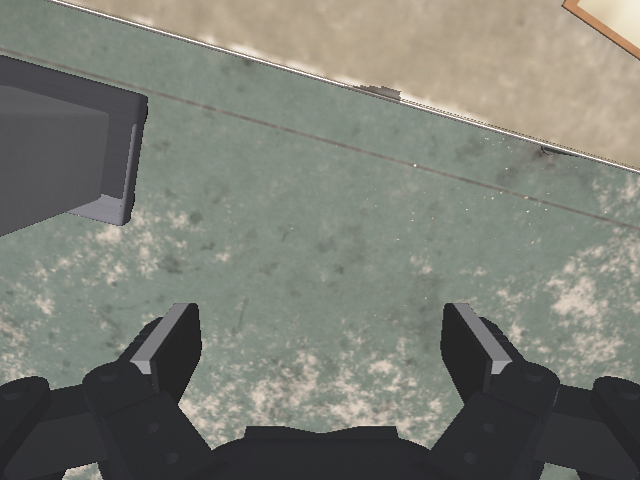

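Scene: stop button at about (246,299), start at (286,288), bracket at about (310,260). Side: start at about (385,242), stop at (422,245). I'll enlarge both for exact pixels.

Run:
```python
import cv2
a=cv2.imread("pics/scene0.png")[190:400,170:400]; b=cv2.imread("pics/side0.png")[220:390,200:460]
cv2.imwrite("pics/sc_z.png",cv2.resize(a,None,fx=2.8,fy=2.8,interpolation=cv2.INTER_CUBIC))
cv2.imwrite("pics/si_z.png",cv2.resize(b,None,fx=3,fy=3,interpolation=cv2.INTER_CUBIC))
```

```text
(no output)
```

View pics/sc_z.png

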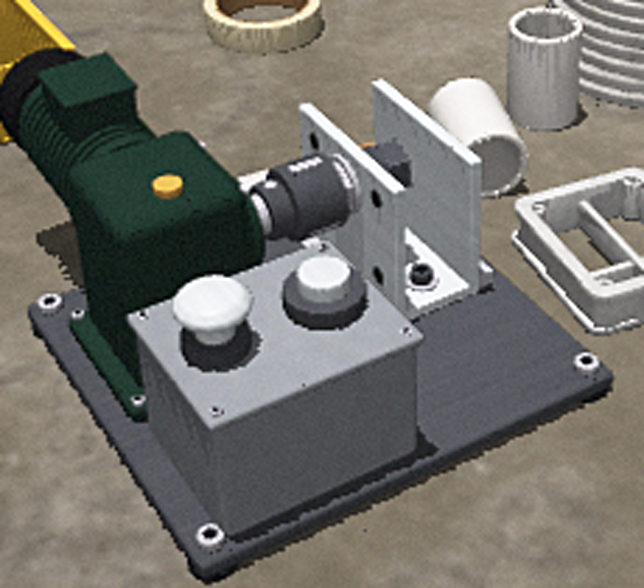

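View pics/si_z.png

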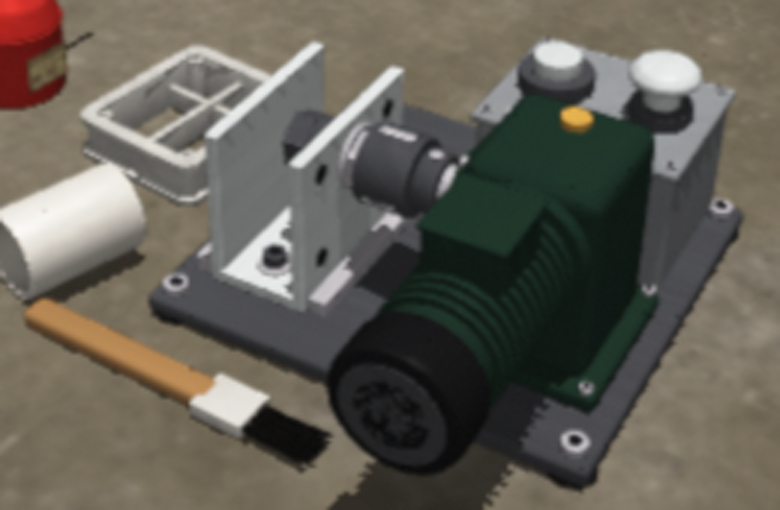

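```bash
cat > h.py <<'E'
import numpy as np
from cell import ctrl, imaging
def cam(n):
    return imaging.get_image(n)
def ray(d,u,v):
    R=np.array(d["R"]);t=np.array(d["t"]);c=-R.T@t
    r=R.T@np.array([(u-d["cx"])/d["fx"],(v-d["cy"])/d["fy"],1]);return c,r/np.linalg.norm(r)
def plane(d,u,v,z):
    c,r=ray(d,u,v);return c+r*(z-c[2])/r[2]
def tri(l):
    A=np.zeros((3,3));b=np.zeros(3)
    for c,r in l:
        P=np.eye(3)-np.outer(r,r);A+=P;b+=P@c
    X=np.linalg.solve(A,b);return X,[np.linalg.norm((np.eye(3)-np.outer(r,r))@(X-c)) for c,r in l]
def proj(d,X):
    p=np.array(d["R"])@np.array(X)+np.array(d["t"]);return d["cx"]+d["fx"]*p[0]/p[2],d["cy"]+d["fy"]*p[1]/p[2]
E
python3 - <<'E'
from h import *
import pickle,cv2
s=cam("scene");e=cam("side");pickle.dump((s,e),open("cams.pkl","wb"))
S=lambda u,v:(170+u/2.8,190+v/2.8)
E_=lambda u,v:(200+u/3,220+v/3)
pr={"start":((324,271),(558,54),118),"stop":((213,300),(666,73),128),
"bh_sc_right/frontwall right top":((404,190),(402,69),111),"fw left":((302,104),(293,163),111),
"rw right":((479,157),(322,43),111),"rw left":((375,80),(210,135),111),"yellowcap":((167,184),(577,118),140)}
for k,(a,b,z) in pr.items():
    X,r=tri([ray(s,*S(*a)),ray(e,*E_(*b))]);print(k,np.round(X,1),np.round(r,1),"planes",np.round(plane(s,*S(*a),z)[:2],1),np.round(plane(e,*E_(*b),z)[:2],1))
for n,d,z in(("sc",s,(0,0)),("si",e,(0,0))):
    im=d["img"][:,:,::-1]
    c=im[210:310,260:360] if n=="sc" else im[225:325,255:355]
    cv2.imwrite(f"pics/{n}_br.png",cv2.resize(c,None,fx=6,fy=6,interpolation=cv2.INTER_CUBIC))
E
```

```text
start [516.5  -2.7 115.1] [0.4 0.4] planes [515.5  -5.9] [513.7   1.9]
stop [454.5  -9.1 123. ] [1. 1.] planes [453.9 -14.5] [450.2  -1. ]
bh_sc_right/frontwall right top [586.6  51.6 107.7] [2.3 2.3] planes [587.3  49.3] [580.6  57.6]
fw left [574.  162.9 109. ] [0.9 0.9] planes [571.8 159. ] [573.4 164.6]
rw right [637.7  58.7 109.9] [2.4 2.4] planes [640.   59.6] [633.2  62. ]
rw left [625.3 168.6 108.7] [0.4 0.4] planes [623.3 164.7] [623.5 170.8]
yellowcap [461.6  77.1 136.8] [0.4 0.4] planes [460.9  72.9] [458.9  81.7]
```

View pics/sc_br.png

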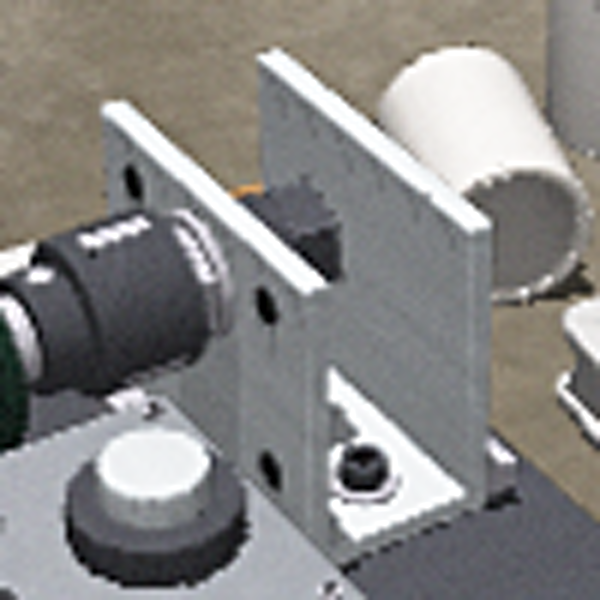

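View pics/si_br.png

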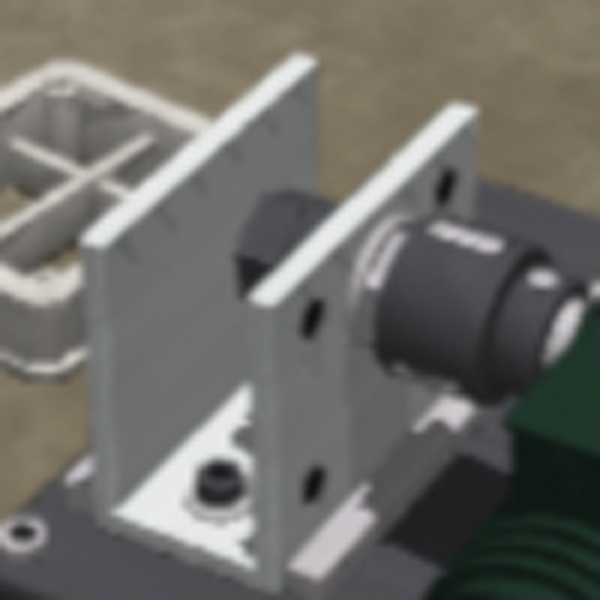

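Run:
```python
from h import *
import pickle
s,e=pickle.load(open("cams.pkl","rb"))
S=lambda u,v:(260+u/6,210+v/6)
E_=lambda u,v:(255+u/6,225+v/6)
pr={"FR rear":((326,285),(455,102)),"FL rear":((125,100),(250,297)),"RR front":((465,232),(320,63)),"RL front":((258,55),(108,247)),
"FR front":((300,292),(478,108)),"FL front":((104,105),(275,302)),"RR rear":((490,222),(296,55)),"RL rear":((280,50),(85,240))}
P={}
for k,(a,b) in pr.items():
    X,r=tri([ray(s,*S(*a)),ray(e,*E_(*b))]);P[k]=X;print(k,np.round(X,1),np.round(r,1))
g=np.mean([P[k] for k in list(P)[:4]],0);g2=np.mean([P[k] for k in list(P)],0);print("gap",g,g2)
v=(P["FL rear"]-P["FR rear"]+P["RL front"]-P["RR front"])/2;print("yaw",np.degrees(np.arctan2(-v[0],v[1])),np.linalg.norm(v))
w=(P["RL front"]-P["FL rear"]+P["RR front"]-P["FR rear"])/2;print("yaw",np.degrees(np.arctan2(w[1],w[0])),np.linalg.norm(w))
st=ctrl.read_state();from scipy.spatial.transform import Rotation as Ro
print(Ro.from_euler('xyz',st["tool_rot"]).as_matrix().round(3))
```

```text
FR rear [589.5  54.1 107.9] [0.1 0.1]
FL rear [578.  162.1 107.9] [0.7 0.7]
RR front [633.3  59.5 107.7] [0.3 0.3]
RL front [621.7 166.8 108.2] [1. 1.]
FR front [581.9  53.6 108.5] [0. 0.]
FL front [571.  160.9 108.8] [0.8 0.8]
RR rear [641.3  60.4 108. ] [0.4 0.4]
RL rear [629.1 167.4 107.7] [0.9 0.9]
gap [605.62655461 110.64208217 107.94851114] [605.7219197  110.61802384 108.08516856]
yaw 6.118865467059238 108.28698011740236
yaw 6.670585231374568 44.02594867708783
[[-0.964 -0.     0.265]
 [-0.265  0.001 -0.964]
 [ 0.    -1.    -0.001]]
```

Bracket corners agree across both views: 44.0 mm apart, 108 mm wide, height 108 against 111, yaw about 6.3°. The gap is near (606,111) and the start button near (516,-3). Next I'll check what stands on the way.

Run:
```python
from h import *
import pickle
s,e=pickle.load(open("cams.pkl","rb"))
for n,d,u,v,z in [("press base near",s,480,470,0),("press base far",s,470,412,0),("press base side right",e,430,190,0),("press base left",e,343,190,0),("press front",e,375,213,0),("edge",s,110,350,0),("edge2",s,150,480,0),("bushing up",s,520,345,0)]:
    print(n,plane(d,u,v,z).round())
print("lever top",tri([ray(s,637,405),ray(e,417,87)]))
from scipy.spatial.transform import Rotation as Ro
st=ctrl.read_state();R=Ro.from_euler('xyz',st["tool_rot"]).as_matrix()
for t in [(516.5,-3,300),(400,-300,300)]:
  print(R.T@(np.array(t)-st["eef_pos"]))
yaw=np.radians(6.3);T=np.array([[-np.cos(yaw),0,np.sin(yaw)],[-np.sin(yaw),0,-np.cos(yaw)],[0,-1,0]])
print(T, Ro.from_matrix(R.T@T).as_rotvec(degrees=True))
```

```text
press base near [ 639. -300.    0.]
press base far [ 684. -226.    0.]
press base side right [ 631. -438.    0.]
press base left [ 805. -308.    0.]
press front [ 679. -253.    0.]
edge [268. 112.   0.]
edge2 [ 278. -135.    0.]
bushing up [ 836. -161.    0.]
lever top (array([ 671.8023215 , -412.77165603,  240.34175803]), [np.float64(16.400103784178647), np.float64(16.4001037841786)])
[-497.25653053 -106.18015904 -510.23786445]
[-306.32854765 -106.41882535 -254.64502732]
[[-0.99396096  0.          0.10973431]
 [-0.10973431  0.         -0.99396096]
 [ 0.         -1.          0.        ]] [5.35965872e-02 9.04185067e+00 4.54862359e-03]
```

```bash
python3 -m inch '[0,0,-5,0,0,0,0, 0,-4,-10.6,-4,0,2,0, 0,-7,-10.6,-7,0,4,0, 0,-11,-10.6,-11,0,6,0, 0,-14,-10.6,-14,0,9,0, 0,-17,-10.6,-17.5,0,9,0, 0,-21,-10.6,-21.5,0,9,0, 0,-24,-10.6,-25,0,9,0, 0,-28,-10.6,-28.5,0,9,0, 0,-31,-10.6,-32,0,9,0, 0,-35,-10.6,-36,0,9,0, 0,-38,-10.6,-39,0,9,0]'
```

```text
clock: 1.45
eef_pos: [430.0, -158.7, 300.1]
tool_rot: [-1.57, 0.001, -3.031]
force: [0.0, -0.2, -0.7]
width: -0.1
```

```bash
python3 -m inch '[0,-3,0,-4,0,0,0, 0,-6,0,-8,0,0,0, 0,-9,0,-12,0,0,0, 0,-10.3,0,-14.5,0,0,0, 0,-10.3,2,-14.5,0,0,0, 0,-10.3,5,-14.5,0,0,0,0,-10.3,5,-14.5,0,0,0]'
python3 - <<'E'
from h import *
import cv2,pickle
d=cam("wrist");pickle.dump(d,open("w1.pkl","wb"));cv2.imwrite("pics/wrist1.png",d["img"][:,:,::-1]);st=ctrl.read_state();print(st["eef_pos"],st["tool_rot"])
g=np.array([605.6,110.6,108]);print(proj(d,(516.5,-2.7,115.1)),proj(d,(454.5,-9.1,123)),proj(d,g))
E
```

```text
clock: 2.15
eef_pos: [512.9, -5.0, 246.7]
tool_rot: [-1.571, -0.008, -3.03]
force: [0.3, 0.7, 0.3]
width: -0.3
[514.37009192  -5.12341626 248.68338946] [-1.57107848 -0.00405965 -3.03080163]
(np.float64(317.97189484474956), np.float64(203.80098347841172)) (np.float64(317.4390183944783), np.float64(281.86582683844756)) (np.float64(175.61670083000098), np.float64(64.7688417119031))
```

View pics/wrist1.png

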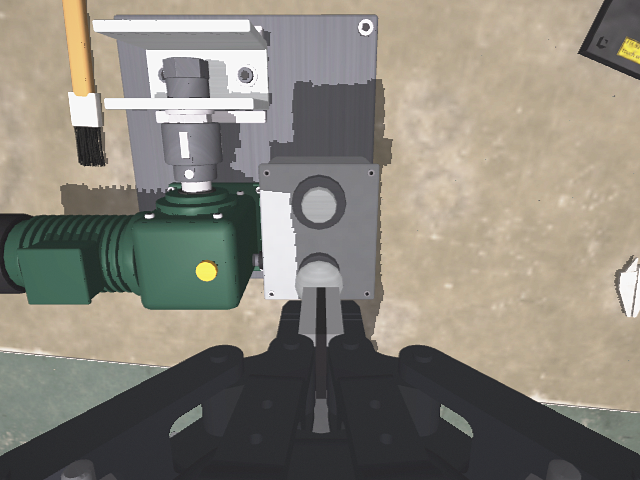

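Wrist view: start button at about (319,205), predicted (318,204). The stop button lies just behind it at (319,275) and the hex head is at about (186,70). The walls look level in the image, so the yaw is right.

Run:
```python
from h import *
import cv2,pickle
d=pickle.load(open("w1.pkl","rb"));im=d["img"][:,:,::-1]
g=cv2.cvtColor(np.ascontiguousarray(im),cv2.COLOR_BGR2GRAY)
roi=g[175:240,285:352]
m=(roi>135).astype(np.uint8)
n,l,st,c=cv2.connectedComponentsWithStats(m)
for i in range(1,n):
    if st[i,4]>100: print(st[i],c[i]+[285,175])
u,v=319,205
print("start",plane(d,u,v,118))
cv2.imwrite("pics/w1_br.png",cv2.resize(im[0:130,90:290],None,fx=4,fy=4,interpolation=cv2.INTER_CUBIC))
cv2.imwrite("pics/w1_bt.png",cv2.resize(im[160:310,255:385],None,fx=4,fy=4,interpolation=cv2.INTER_CUBIC))
```

```text
[ 16  12  35  36 964] [318.57053942 204.85477178]
[  0  18  12  47 354] [288.53389831 219.18079096]
start [516.29327743  -3.5400966  118.        ]
```

View pics/w1_br.png

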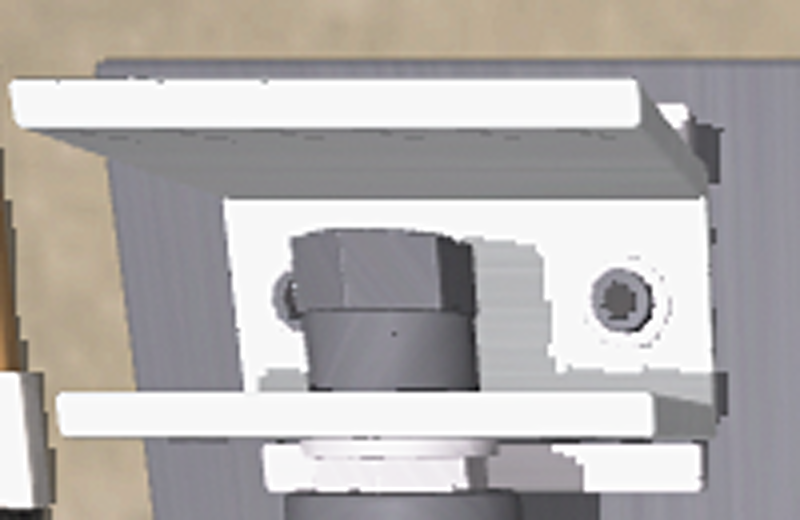

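View pics/w1_bt.png

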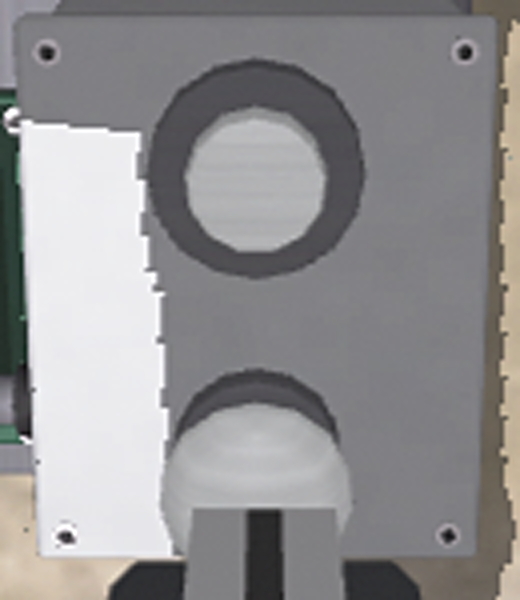

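Run:
```python
from h import *
import pickle
d=pickle.load(open("w1.pkl","rb"))
P=[plane(d,90+u/4,v/4,111) for u,v in [(57,393),(652,393),(18,128),(638,128)]]
Q=[plane(d,90+u/4,v/4,111) for u,v in [(60,437),(655,437),(10,80),(637,80)]]
for p in P+Q: print(p.round(1))
print(np.mean(P,0),np.mean(P+Q,0))
v=P[0]-P[1]+P[2]-P[3];print(np.degrees(np.arctan2(-v[0],v[1])))
st=ctrl.read_state();print(st["eef_pos"],st["force"])
```

```text
[576.8 161.3 111. ]
[588.8  53.1 111. ]
[620.6 166.3 111. ]
[632.6  58.3 111. ]
[569.  161.1 111. ]
[581.2  52.  111. ]
[628.1 167.3 111. ]
[640.1  58.9 111. ]
[604.6722705 109.7476468 111.       ] [604.63729053 109.79547544 111.        ]
6.344174584095917
[514.37009192  -5.12341626 248.68338946] [ 0.3211288  -0.77607578  0.89340765]
```

```bash
python3 -m inch '[0,-0.2,4,-0.15,0,0,0, 0,-0.2,8,-0.15,0,0,0, 0,-0.2,11,-0.15,0,0,0, 0,-0.2,12.3,-0.15,0,0,0, 0,-0.2,12.3,-0.15,0,0,0, 0,-0.2,12.3,-0.15,0,0,0]'
python3 - <<'E'
from h import *
import cv2
for n in("side","scene"):
    d=cam(n);im=d["img"][:,:,::-1];u,v=map(int,proj(d,(516,-3,118)))
    cv2.imwrite(f"pics/{n}2.png",cv2.resize(im[v-60:v+60,u-70:u+70],None,fx=4,fy=4))
st=ctrl.read_state();print(st["eef_pos"],st["force"],st["tool_rot"])
E
```

```text
clock: 2.8
eef_pos: [519.0, -3.5, 128.2]
tool_rot: [-1.571, 0.002, -3.031]
force: [0.1, 0.4, 0.7]
width: -0.2
[519.17566447  -3.37556759 128.5428698 ] [-0.35408073  0.41837353 -0.01060553] [-1.57045921  0.00337424 -3.03131445]
```

View pics/side2.png

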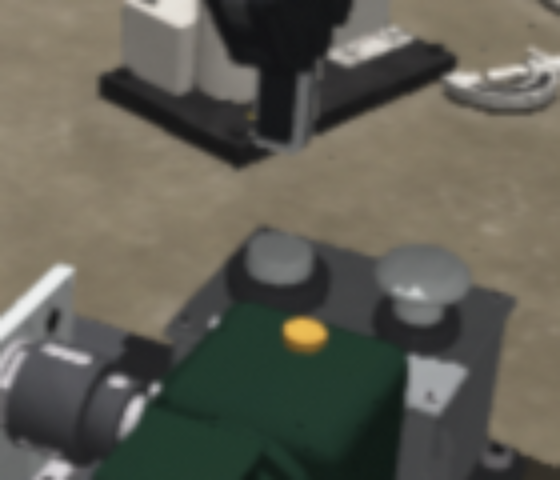

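View pics/scene2.png

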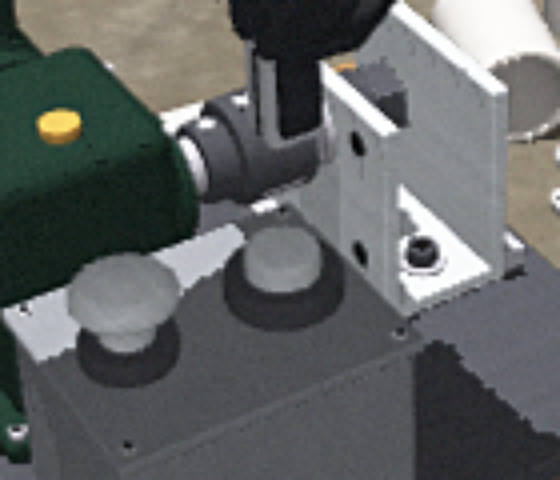

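Run:
```python
from h import *
import cv2
c={}
for n in("side","scene"):
    d=cam(n);im=d["img"][:,:,::-1];u,v=map(int,proj(d,(516,-3,118)));c[n]=(d,u-70,v-60)
    st=ctrl.read_state();print(n,u,v,proj(d,st["eef_pos"]),((proj(d,st["eef_pos"])[0]-u+70)*4,(proj(d,st["eef_pos"])[1]-v+60)*4))
    cv2.imwrite(f"pics/{n}3.png",cv2.resize(im[v-60:v+60,u-70:u+70],None,fx=4,fy=4))
print(st["eef_pos"])
d,a,b=c["side"];e,p,q=c["scene"]
print(tri([ray(d,a+288/4,b+145/4),ray(e,p+288/4,q+138/4)]))
```

```text
side 386 236 (np.float64(385.2852283838497), np.float64(230.39433777192875)) (np.float64(277.1409135353988), np.float64(217.577351087715))
scene 285 285 (np.float64(286.8205206382544), np.float64(279.4279116590203)) (np.float64(287.2820825530175), np.float64(217.71164663608124))
[518.78273023  -3.33469537 128.24294145]
(array([518.86481327,  -5.32585722, 162.94381649]), [np.float64(1.0493342464071787), np.float64(1.0493342464071391)])
```

View pics/side3.png

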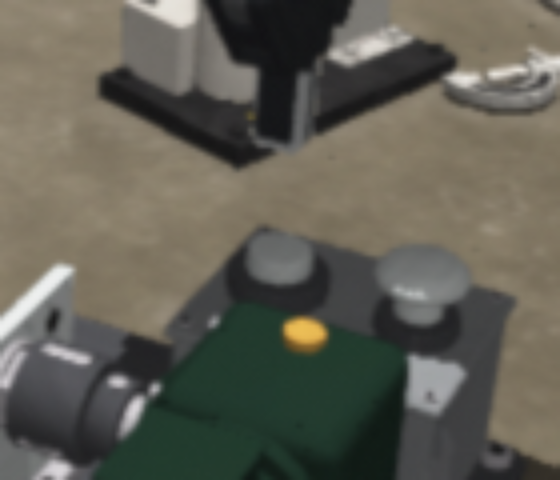

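The views put the fingertips at z≈163, but the state reports the TCP at 128. I have to resolve that before pressing, so I'll look again with the wrist camera and triangulate the tips.

Run:
```python
from h import *
import cv2,pickle
for n in("side","scene","wrist"):
    d=cam(n);im=d["img"][:,:,::-1];pickle.dump(d,open(f"{n}4.pkl","wb"))
    cv2.imwrite(f"pics/{n}4.png",im)
st=ctrl.read_state();print(st["clock"],st["eef_pos"],st["qpos"])
w1=pickle.load(open("w1.pkl","rb"))
for d in(w1,d): print((-np.array(d["R"]).T@np.array(d["t"])).round(1))
print(proj(d,st["eef_pos"]),proj(d,st["eef_pos"]+[0,0,35]))
```

```text
3.15 [518.07312075  -3.34473148 127.53415325] [ 0.0638009   0.53606536 -0.1627355   1.95029633  0.13490867  0.66417808
 -1.64299359]
[585.7   2.7 426.4]
[589.4   4.3 308. ]
(np.float64(320.04179210199516), np.float64(272.78464351011525)) (np.float64(319.93046045097066), np.float64(306.0002674214113))
```

View pics/side4.png

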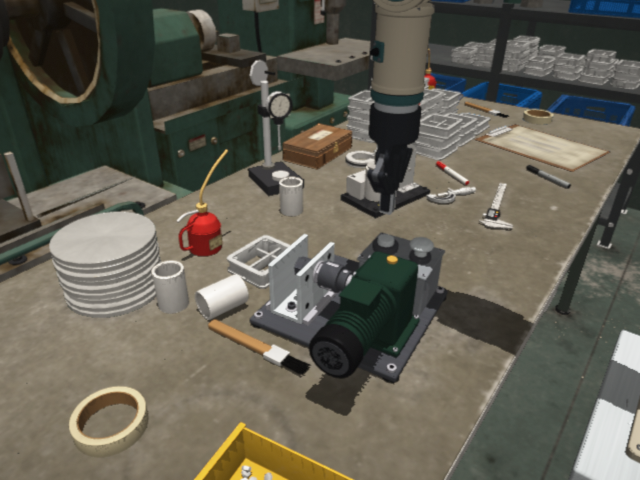

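View pics/wrist4.png

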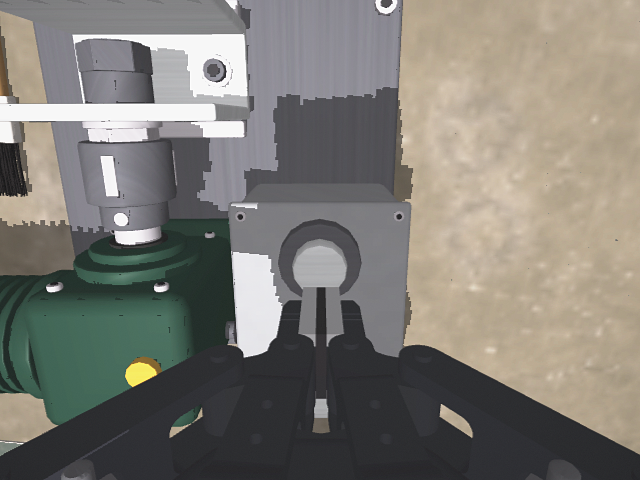

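View pics/scene4.png

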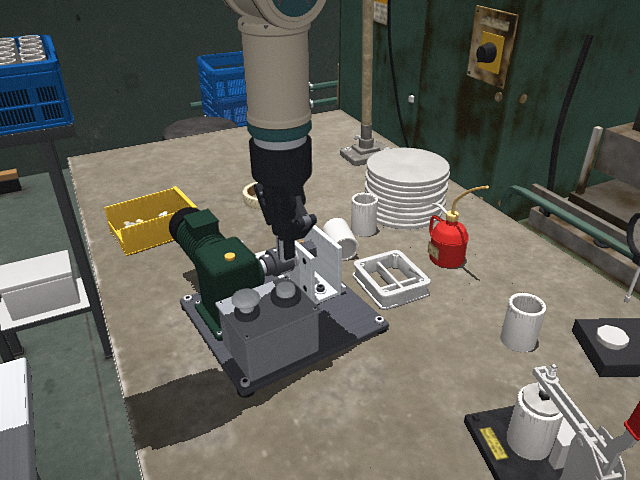

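Both fixed views and the wrist view put the shut fingertips about 35 mm above the reported TCP. I'll lower in small steps, watching the force, and correct the xy offset by 2 mm.

```bash
python3 -m inch '[0,0.2,0.4,-0.2,0,0,0, 0,0.2,0.8,-0.2,0,0,0, 0,0.2,1.0,-0.2,0,0,0, 0,0.2,1.2,-0.2,0,0,0,0,0.2,1.2,-0.2,0,0,0]';python3 - <<'E'
from h import *
import cv2
for n in("side","scene"):
    d=cam(n);im=d["img"][:,:,::-1];u,v=map(int,proj(d,(516,-3,118)))
    cv2.imwrite(f"pics/{n}5.png",cv2.resize(im[v-60:v+60,u-70:u+70],None,fx=4,fy=4))
E
```

```text
clock: 3.65
eef_pos: [515.2, -1.6, 114.4]
tool_rot: [-1.571, -0.001, -3.031]
force: [-0.0, -0.0, -0.5]
width: -0.0
```

View pics/side5.png

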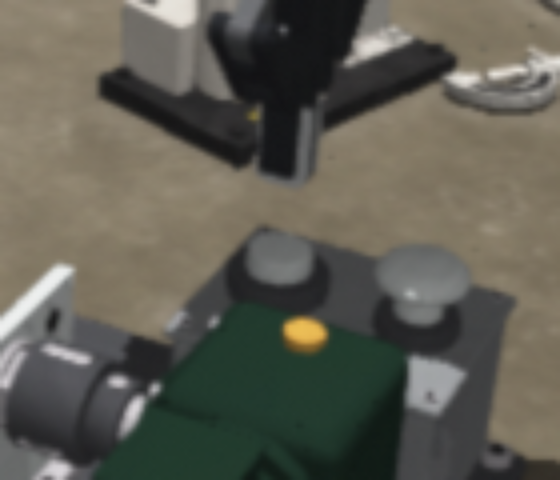

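View pics/scene5.png

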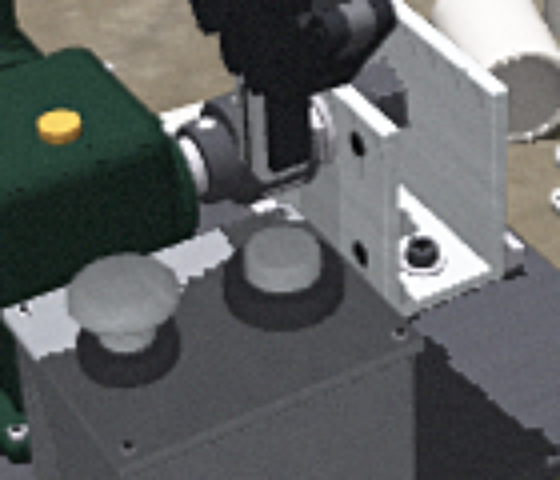

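The state says z=114, below the button's top, yet there is no force and both views show a clear gap of about 33 mm. So the reported z is offset by about 35 mm. I'll go on by images and force.

```bash
python3 -m inch '[0,0,1,0,0,0,0, 0,0,2,0,0,0,0, 0,0,2.4,0,0,0,0, 0,0,2.7,0,0,0,0,0,0,2.7,0,0,0,0]';python3 - <<'E'
from h import *
import cv2
for n in("side","scene"):
    d=cam(n);im=d["img"][:,:,::-1];u,v=map(int,proj(d,(516,-3,118)))
    cv2.imwrite(f"pics/{n}6.png",cv2.resize(im[v-60:v+60,u-70:u+70],None,fx=4,fy=4))
E
```

```text
clock: 4.25
eef_pos: [515.0, -1.5, 87.2]
tool_rot: [-1.571, -0.001, -3.031]
force: [-0.3, -0.1, 0.2]
width: -0.2
```

View pics/side6.png

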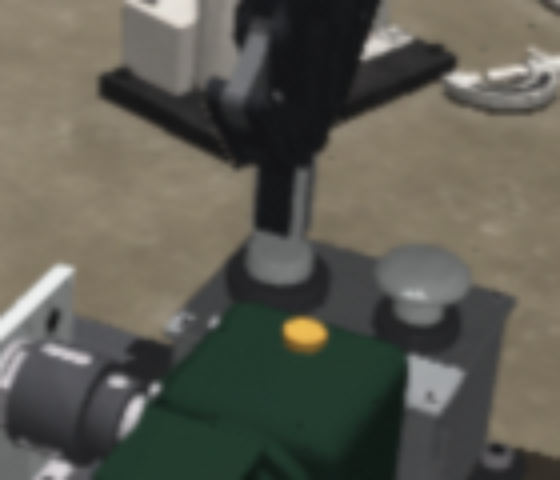

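View pics/scene6.png

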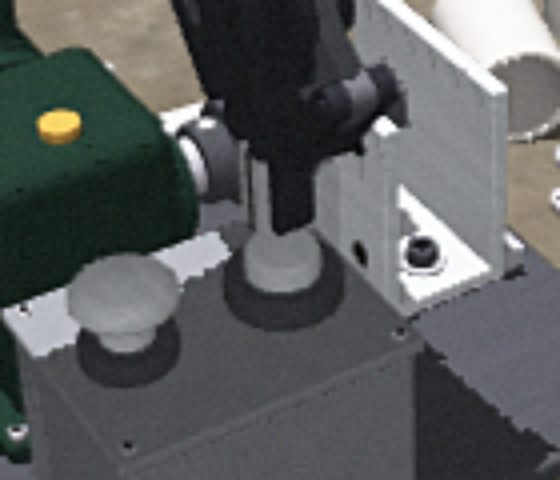

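Tip is centred, 6–8 mm above the button and well clear of the mushroom. Now the press.

```bash
python3 -m inch '[0,0,0.3,0,0,0,0, 0,0,0.6,0,0,0,0, 0,0,0.8,0,0,0,0, 0,0,1.0,0,0,0,0,0,0,1.0,0,0,0,0]'
python3 - <<'E'
from h import *
for i in range(3):
    s=ctrl.read_state();print(s["eef_pos"],s["force"],s["torque"]);cam("side")
E
```

```text
clock: 4.85
eef_pos: [515.5, -1.5, 77.9]
tool_rot: [-1.571, 0.0, -3.031]
force: [-1.0, 0.7, 4.8]
width: -0.1
[515.47405239  -1.53282576  77.88534543] [-1.00090166  0.67839802  4.75930829] [-0.04823763  0.13313346  0.00031238]
[515.47297827  -1.53068011  77.95224189] [-1.12914742 -0.52295055  3.0314021 ] [ 0.00710556  0.15300338 -0.00203916]
[515.47958298  -1.53434106  77.97927799] [-1.21607783  0.23386023  3.29322922] [-0.03538711  0.18141438 -0.01622098]
```

```bash
python3 -m inch '[0,0,0.2,0,0,0,0, 0,0,0.4,0,0,0,0, 0,0,0.5,0,0,0,0,0,0,0.5,0,0,0,0]'
python3 - <<'E'
from h import *
import cv2
for n in("side","scene"):
    d=cam(n);im=d["img"][:,:,::-1];u,v=map(int,proj(d,(540,20,118)))
    cv2.imwrite(f"pics/{n}7.png",cv2.resize(im[v-60:v+60,u-70:u+70],None,fx=4,fy=4))
    s=ctrl.read_state();print(s["eef_pos"],s["force"])
E
```

```text
clock: 5.4
eef_pos: [515.6, -1.5, 74.3]
tool_rot: [-1.57, 0.001, -3.031]
force: [-4.2, 0.0, 17.7]
width: 0.2
[515.53468789  -1.57177559  74.31727627] [-3.54347822  0.24919561 17.6632512 ]
[515.54653958  -1.54886335  74.31217573] [-3.47950881 -0.57064732 16.92721492]
```

View pics/side7.png

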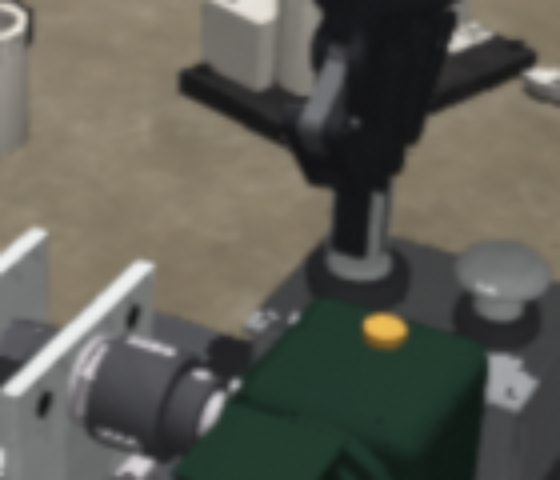

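View pics/scene7.png

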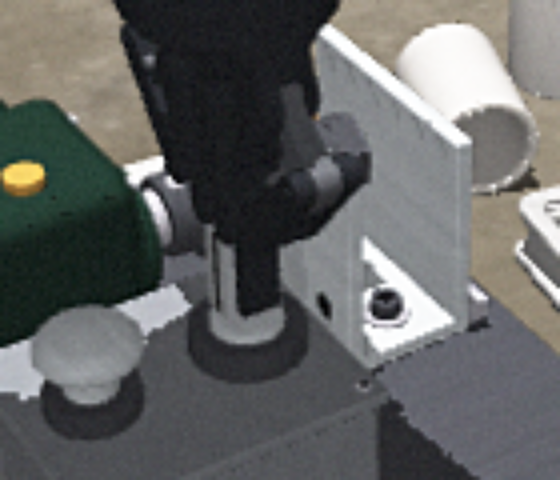

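17 N on the solid stop, and the button is visibly fully down. This gives the true offset: tip z is the state z plus 38 mm. Lifting off now, then over to the gap.

```bash
python3 -m inch '[0,0,-1,0,0,0,0, 0,0,-4,0,0,0,0, 0,0,-7,0,0,0,0, 0,-3,-7.5,-3,0,0,0, 0.7,-6,-7.5,-6,0,0,0, 0.7,-9,-7.5,-9,0,0,0, 0.7,-10.7,-7.5,-10.3,0,0,0, 0.7,-10.7,-7.5,-10.3,0,0,0, 0.7,-10.7,-7.5,-10.3,0,0,0]'
python3 - <<'E'
from h import *
import cv2,pickle
for n in("side","scene","wrist"):
    d=cam(n);im=d["img"][:,:,::-1];pickle.dump(d,open(f"{n}8.pkl","wb"))
    if n!="wrist":
        u,v=map(int,proj(d,(600,90,118)));im=cv2.resize(im[v-70:v+60,u-80:u+80],None,fx=4,fy=4);print(n,u,v)
    cv2.imwrite(f"pics/{n}8.png",im)
s=ctrl.read_state();print(s["eef_pos"],s["tool_rot"],s["width"])
E
```

```text
clock: 6.4
eef_pos: [609.6, 112.3, 147.1]
tool_rot: [-1.57, -0.002, -3.03]
force: [0.0, -0.5, 0.8]
width: 59.9
side 313 243
scene 310 239
[609.56080513 110.90677369 147.68327009] [-1.56976292e+00 -1.16571357e-03 -3.03259700e+00] 59.905666686542155
```

View pics/side8.png

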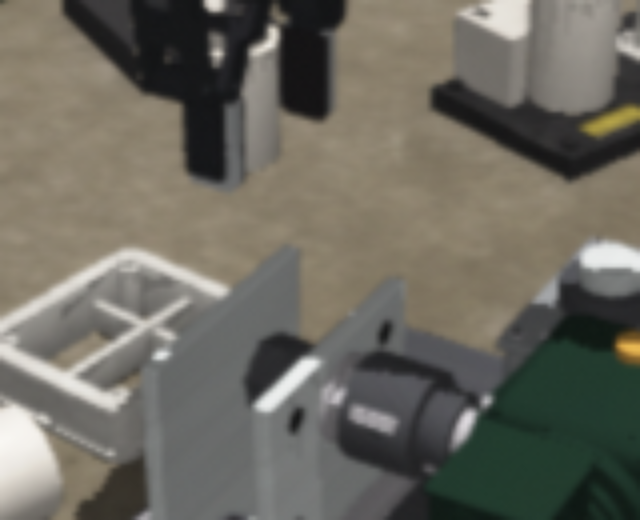

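View pics/scene8.png

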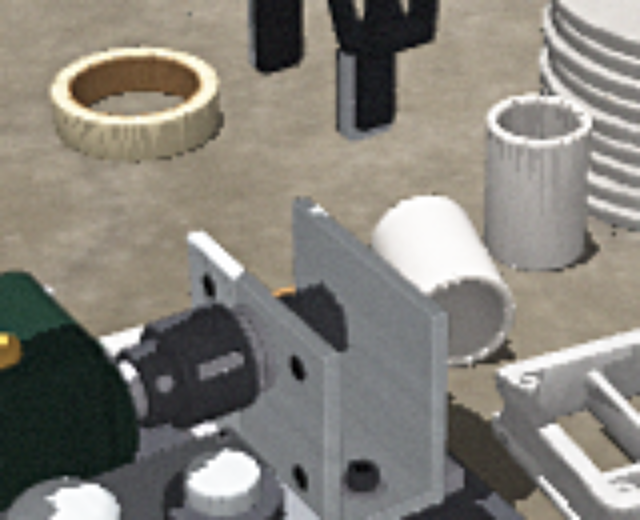

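View pics/wrist8.png

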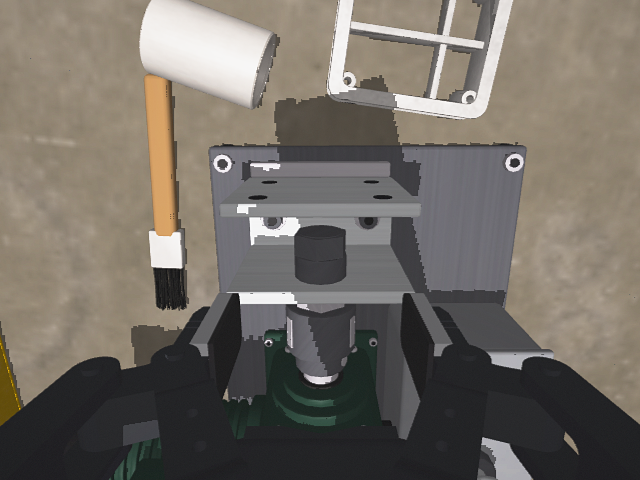

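Wrist view: the fingers (left about 225, right about 418) straddle the bolt head at (320,250) evenly, and the socket strips have moved, so it is running. Now to check the fingers' x against the gap.

Run:
```python
from h import *
import pickle
s=pickle.load(open("scene8.pkl","rb"));e=pickle.load(open("side8.pkl","rb"));w=pickle.load(open("wrist8.pkl","rb"))
yaw=np.radians(6.34);M=np.array([[np.cos(yaw),np.sin(yaw)],[-np.sin(yaw),np.cos(yaw)]])
g=np.array([605.2,110.2])
for z in(188,192):
  for n,d,u0,v0,pts in(("side +y",e,233,173,[(185,178),(222,187)]),("side -y inner",e,233,173,[(283,108),(325,118)]),("scene -y",s,230,169,[(358,137),(395,128)])):
    for p in pts: print(z,n,(M@(plane(d,u0+p[0]/4,v0+p[1]/4,z)[:2]-g)).round(1))
# wrist: gap edges at z=111
for u,v in[(222,216),(420,216),(222,292),(425,292)]: 
    P=plane(w,u,v,111);print(P.round(1),(M@(P[:2]-g)).round(1))
st=ctrl.read_state();print(st["eef_pos"])
```

```text
188 side +y [18.  37.8]
188 side +y [ 2.3 36.6]
188 side -y inner [ 16.1 -30. ]
188 side -y inner [ -2.7 -31.1]
188 scene -y [  1.7 -33.4]
188 scene -y [ 17.5 -35.2]
192 side +y [13.9 43.7]
192 side +y [-1.7 42.5]
192 side -y inner [ 12.  -23.4]
192 side -y inner [ -6.6 -24.4]
192 scene -y [ -2.1 -39.5]
192 scene -y [ 13.4 -41.3]
[622.  166.1 111. ] [22.9 53.7]
[633.7  58.8 111. ] [ 22.6 -54.2]
[576.8 164.3 111. ] [-22.2  56.9]
[589.5  47.9 111. ] [-22.5 -60.2]
[609.56080513 110.90677369 147.68327009]
```

```bash
python3 -m inch '[0.7,0,3,0,0,0,0, 0.7,0,5,0,0,0,0, 0.7,0,6.5,0,0,0,0, 0.7,0,6.5,0,0,0,0]'
python3 - <<'E'
from h import *
import cv2,pickle
for n in("side","scene","wrist"):
    d=cam(n);im=d["img"][:,:,::-1];pickle.dump(d,open(f"{n}9.pkl","wb"))
    if n!="wrist":
        u,v=map(int,proj(d,(600,100,125)));im=cv2.resize(im[v-60:v+60,u-70:u+70],None,fx=5,fy=5);print(n,u,v)
    cv2.imwrite(f"pics/{n}9.png",im)
s=ctrl.read_state();print(s["eef_pos"],s["tool_rot"],s["width"],s["force"])
E
```

```text
clock: 6.95
eef_pos: [608.5, 111.4, 80.9]
tool_rot: [-1.57, -0.004, -3.032]
force: [-0.1, 0.1, 0.5]
width: 59.8
side 309 242
scene 307 232
[611.1277662  112.58714187  83.75405714] [-1.57095743e+00  1.59202457e-03 -3.03131341e+00] 59.56809477166637 [0.18107406 0.02281519 0.4564058 ]
```

View pics/side9.png

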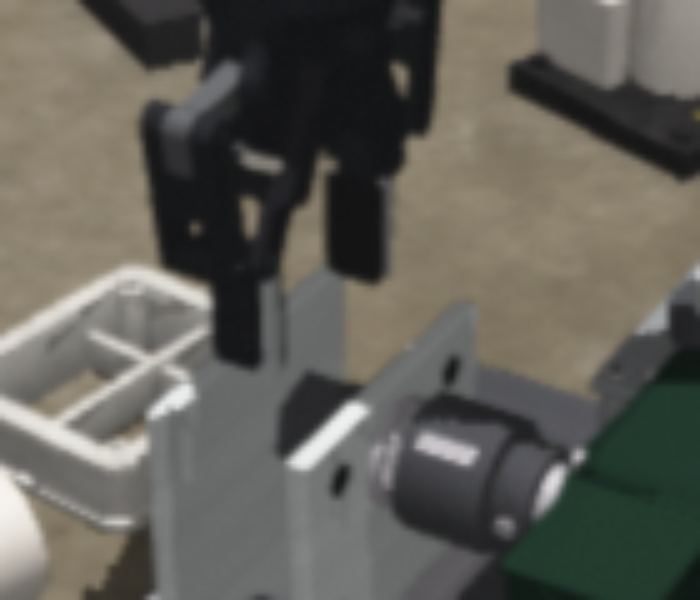

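View pics/scene9.png

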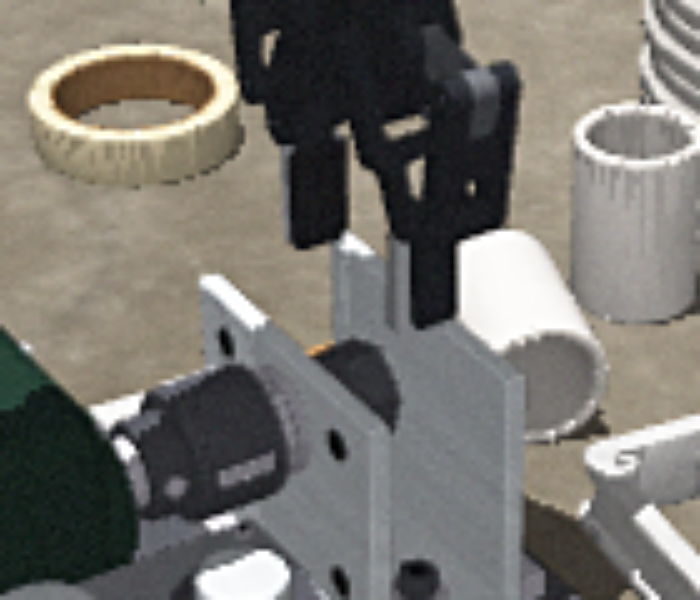

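View pics/wrist9.png

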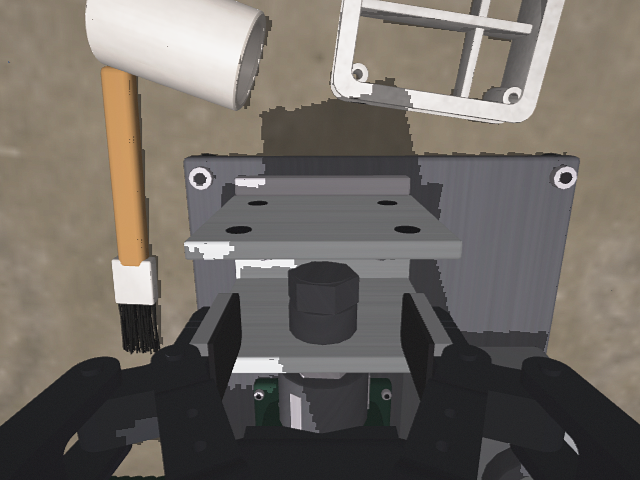

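Run:
```python
from h import *
import pickle
s=pickle.load(open("scene9.pkl","rb"));e=pickle.load(open("side9.pkl","rb"));w=pickle.load(open("wrist9.pkl","rb"))
yaw=np.radians(6.34);M=np.array([[np.cos(yaw),np.sin(yaw)],[-np.sin(yaw),np.cos(yaw)]])
g=np.array([605.2,110.2])
for z in(120,124,128):
  for n,d,u0,v0,pts in(("side +y",e,239,182,[(213,353),(258,368)]),("side -y inner",e,239,182,[(330,268),(380,284)]),("scene -y",s,237,172,[(413,325),(455,318)]),("scene +y inner",s,237,172,[(293,245),(345,238)])):
    print(z,n,[(M@(plane(d,u0+p[0]/5,v0+p[1]/5,z)[:2]-g)).round(1).tolist() for p in pts])
for i in range(4):
    st=ctrl.read_state();print(st["eef_pos"]);cam("side")
```

```text
120 side +y [[21.0, 30.8], [4.0, 30.8]]
120 side -y inner [[16.0, -32.7], [-3.6, -32.3]]
120 scene -y [[7.2, -24.5], [20.8, -28.4]]
120 scene +y inner [[0.3, 40.0], [17.4, 34.3]]
124 side +y [[17.5, 35.9], [0.7, 35.9]]
124 side -y inner [[12.6, -27.0], [-6.9, -26.7]]
124 scene -y [[3.8, -29.7], [17.4, -33.6]]
124 scene +y inner [[-3.0, 34.2], [14.0, 28.5]]
128 side +y [[14.0, 40.9], [-2.7, 41.0]]
128 side -y inner [[9.1, -21.4], [-10.1, -21.0]]
128 scene -y [[0.5, -35.0], [13.9, -38.8]]
128 scene +y inner [[-6.3, 28.4], [10.6, 22.8]]
[611.1277662  112.58714187  83.75405714]
[611.31140099 112.70614348  83.99653195]
[611.30321592 112.80057272  84.04041697]
[611.22686796 112.79423874  83.95798463]
```

Fingers sit about 5 mm behind mid-gap, which keeps the pads off the collar, and about 2 mm to the left. I'll correct that and lower.

```bash
python3 -m inch '[0.7,0,1,0.2,0,0,0, 0.7,0,2,0.2,0,0,0, 0.7,0,3,0.2,0,0,0, 0.7,0,3.8,0.2,0,0,0, 0.7,0,4.3,0.2,0,0,0, 0.7,0,4.3,0.2,0,0,0]'
python3 - <<'E'
from h import *
import cv2,pickle
for n in("side","scene","wrist"):
    d=cam(n);im=d["img"][:,:,::-1];pickle.dump(d,open(f"{n}10.pkl","wb"))
    if n!="wrist":
        u,v=map(int,proj(d,(600,100,105)));im=cv2.resize(im[v-60:v+60,u-70:u+70],None,fx=5,fy=5);print(n,u,v)
    cv2.imwrite(f"pics/{n}10.png",im)
s=ctrl.read_state();print(s["eef_pos"],s["tool_rot"],s["width"],s["force"])
E
```

```text
clock: 7.9
eef_pos: [609.8, 110.6, 38.6]
tool_rot: [-1.571, -0.002, -3.031]
force: [0.5, 0.0, -0.3]
width: 59.6
side 309 253
scene 307 243
[610.91775589 110.79891525  40.0602935 ] [-1.57091352e+00  5.82652714e-04 -3.03088289e+00] 59.848227653491634 [-0.62787351  0.31495234  0.45392596]
```

View pics/side10.png

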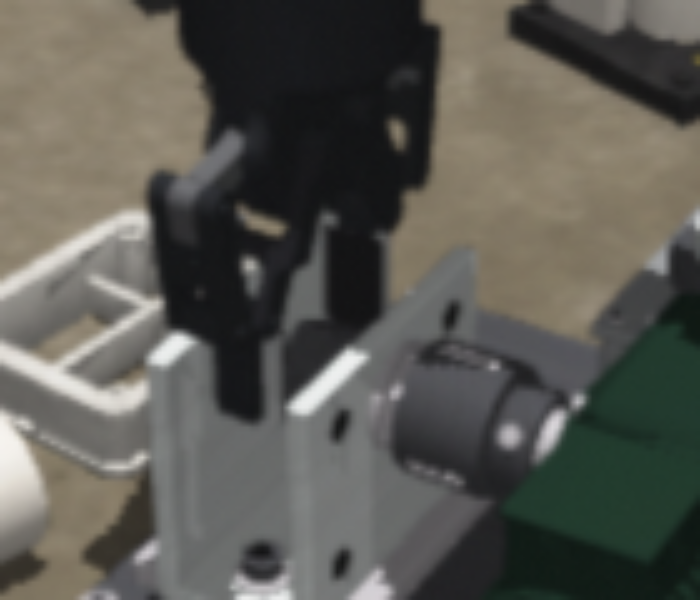

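View pics/scene10.png

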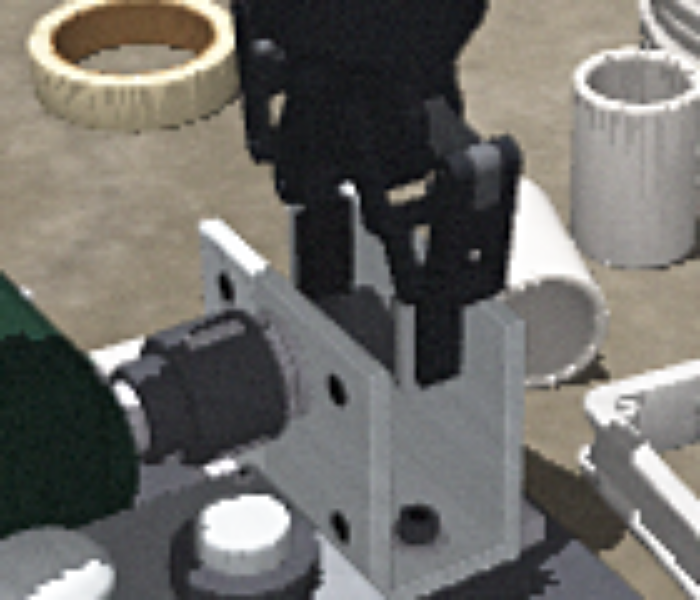

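View pics/wrist10.png

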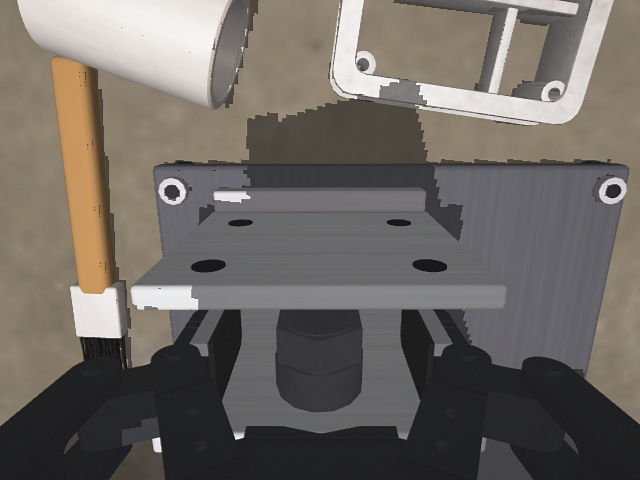

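Both fingers are inside the gap, straddling the head evenly (inner edges at 240 and 402, head at 319 in the wrist view), with no contact force. Closing.

```bash
python3 -m inch '[0,0,0,0,0,0,0, 0,0,0,0,0,0,0, 0,0,0,0,0,0,0, 0,0,0,0,0,0,0, 0,0,0,0,0,0,0, 0,0,0,0,0,0,0, 0,0,0,0,0,0,0, 0,0,0,0,0,0,0]'
python3 - <<'E'
from h import *
import cv2,pickle
for n in("side","scene","wrist"):
    d=cam(n);im=d["img"][:,:,::-1]
    if n!="wrist":
        u,v=map(int,proj(d,(600,100,105)));im=cv2.resize(im[v-60:v+60,u-70:u+70],None,fx=5,fy=5)
    cv2.imwrite(f"pics/{n}11.png",im)
s=ctrl.read_state();print(s["eef_pos"],s["tool_rot"],s["width"],s["force"],s["torque"])
E
```

```text
clock: 8.85
eef_pos: [611.0, 111.2, 40.6]
tool_rot: [-1.571, 0.001, -3.031]
force: [-1.3, 0.7, 6.3]
width: 29.2
[610.95856093 111.23484042  40.55328602] [-1.57132353e+00  1.01523041e-03 -3.03054556e+00] 28.944918093512886 [-0.53770483  0.73938102  5.85422921] [0.23957507 0.3018948  0.08520756]
```

View pics/wrist11.png

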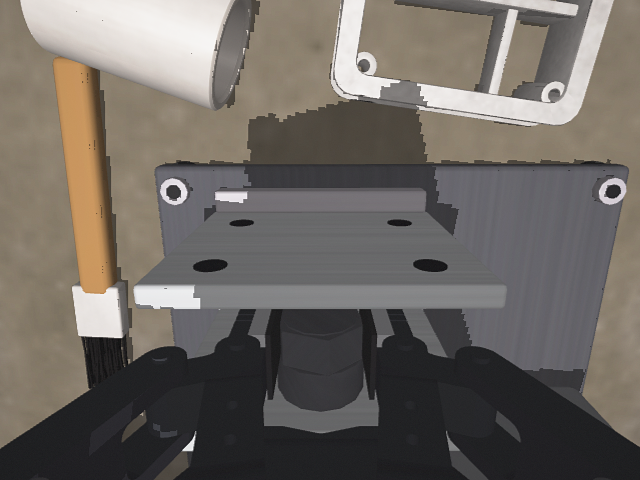

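View pics/side11.png

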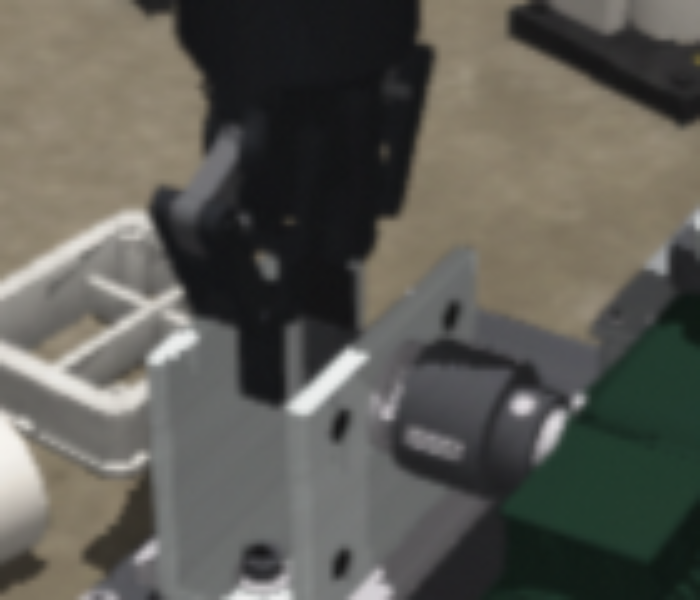

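View pics/scene11.png

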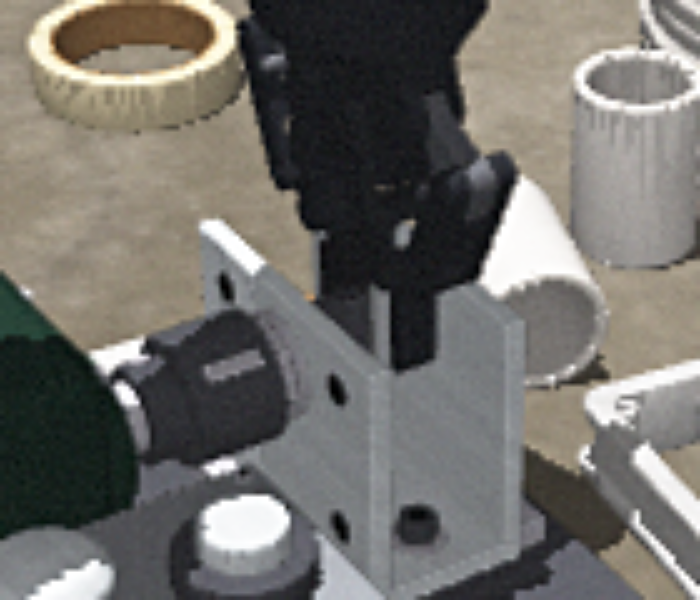

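Width 29 mm (30 across flats): the head is gripped on its flats. I'll hold while the nut runs up, then check.

```bash
python3 -m inch '[0,0,0,0,0,0,0, 0,0,0,0,0,0,0, 0,0,0,0,0,0,0, 0,0,0,0,0,0,0, 0,0,0,0,0,0,0, 0,0,0,0,0,0,0, 0,0,0,0,0,0,0, 0,0,0,0,0,0,0, 0,0,0,0,0,0,0, 0,0,0,0,0,0,0, 0,0,0,0,0,0,0, 0,0,0,0,0,0,0]'
python3 - <<'E'
from h import *
import cv2,numpy as np
ims=[]
for n in("side","wrist"):
    d=cam(n);im=d["img"][:,:,::-1]
    im=cv2.resize(im[220:340,250:400] if n=="side" else im[300:420,240:390],None,fx=2.6,fy=2.6);ims.append(im)
cv2.imwrite("pics/h1.png",np.hstack(ims))
s=ctrl.read_state();print(s["width"],s["torque"],s["force"])
E
```

```text
clock: 10.2
eef_pos: [610.9, 111.2, 40.5]
tool_rot: [-1.571, 0.001, -3.031]
force: [-1.4, 2.0, 6.1]
width: 29.1
28.960908661626643 [0.23064134 0.32336569 0.02607989] [-1.46362672  1.30215727  5.50057497]
```

View pics/h1.png

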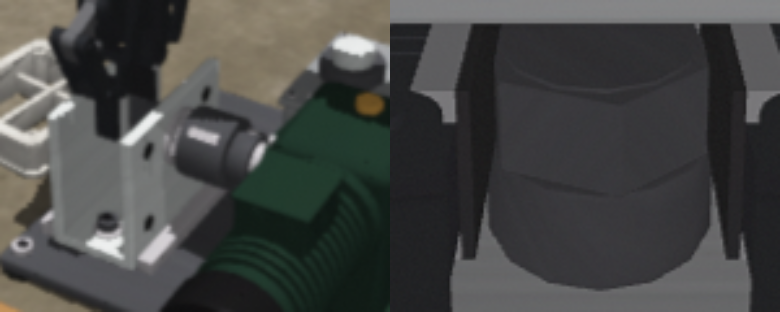

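Wrist view: a hex corner points straight up (edge at about (612,105)) and the flats lie on the pads, so the head is held across two flats. Keep holding.

```bash
python3 -m inch '[0,0,0,0,0,0,0, 0,0,0,0,0,0,0, 0,0,0,0,0,0,0, 0,0,0,0,0,0,0, 0,0,0,0,0,0,0, 0,0,0,0,0,0,0, 0,0,0,0,0,0,0, 0,0,0,0,0,0,0, 0,0,0,0,0,0,0, 0,0,0,0,0,0,0, 0,0,0,0,0,0,0, 0,0,0,0,0,0,0]'
python3 -m inch '[0,0,0,0,0,0,0, 0,0,0,0,0,0,0, 0,0,0,0,0,0,0, 0,0,0,0,0,0,0, 0,0,0,0,0,0,0, 0,0,0,0,0,0,0, 0,0,0,0,0,0,0, 0,0,0,0,0,0,0, 0,0,0,0,0,0,0, 0,0,0,0,0,0,0, 0,0,0,0,0,0,0, 0,0,0,0,0,0,0]'
python3 -m inch '[0,0,0,0,0,0,0, 0,0,0,0,0,0,0, 0,0,0,0,0,0,0, 0,0,0,0,0,0,0, 0,0,0,0,0,0,0, 0,0,0,0,0,0,0, 0,0,0,0,0,0,0, 0,0,0,0,0,0,0, 0,0,0,0,0,0,0, 0,0,0,0,0,0,0, 0,0,0,0,0,0,0, 0,0,0,0,0,0,0]'
python3 -m inch '[0,0,0,0,0,0,0, 0,0,0,0,0,0,0, 0,0,0,0,0,0,0, 0,0,0,0,0,0,0, 0,0,0,0,0,0,0, 0,0,0,0,0,0,0, 0,0,0,0,0,0,0, 0,0,0,0,0,0,0, 0,0,0,0,0,0,0, 0,0,0,0,0,0,0, 0,0,0,0,0,0,0, 0,0,0,0,0,0,0]'
python3 -m inch '[0,0,0,0,0,0,0, 0,0,0,0,0,0,0, 0,0,0,0,0,0,0, 0,0,0,0,0,0,0, 0,0,0,0,0,0,0, 0,0,0,0,0,0,0, 0,0,0,0,0,0,0, 0,0,0,0,0,0,0, 0,0,0,0,0,0,0, 0,0,0,0,0,0,0, 0,0,0,0,0,0,0, 0,0,0,0,0,0,0]'
python3 -m inch '[0,0,0,0,0,0,0, 0,0,0,0,0,0,0, 0,0,0,0,0,0,0, 0,0,0,0,0,0,0, 0,0,0,0,0,0,0, 0,0,0,0,0,0,0, 0,0,0,0,0,0,0, 0,0,0,0,0,0,0, 0,0,0,0,0,0,0, 0,0,0,0,0,0,0, 0,0,0,0,0,0,0, 0,0,0,0,0,0,0]'
python3 - <<'E'
from h import *
import cv2
d=cam("scene");cv2.imwrite("pics/hs1.png",d["img"][:,:,::-1]);d=cam("side");cv2.imwrite("pics/hd1.png",d["img"][:,:,::-1])
E
```

```text
clock: 11.5
eef_pos: [611.0, 111.2, 40.6]
tool_rot: [-1.571, 0.001, -3.031]
force: [-0.8, 1.2, 6.3]
width: 29.2
clock: 12.7
eef_pos: [610.9, 111.3, 40.5]
tool_rot: [-1.571, 0.001, -3.031]
force: [-1.1, 1.3, 6.3]
width: 29.2
clock: 13.9
eef_pos: [610.9, 111.2, 40.5]
tool_rot: [-1.571, 0.001, -3.031]
force: [-1.3, 1.2, 6.6]
width: 29.0
clock: 15.1
eef_pos: [610.9, 111.3, 40.5]
tool_rot: [-1.571, 0.001, -3.031]
force: [-0.8, 1.5, 5.6]
width: 29.0
clock: 16.3
eef_pos: [610.9, 111.3, 40.5]
tool_rot: [-1.571, 0.001, -3.031]
force: [-1.0, 0.1, 5.7]
width: 29.8
clock: 17.5
eef_pos: [611.0, 111.3, 40.6]
tool_rot: [-1.571, 0.001, -3.031]
force: [-1.3, 0.8, 5.9]
width: 29.2
```

```bash
python3 -m inch '[0,0,0,0,0,0,0, 0,0,0,0,0,0,0, 0,0,0,0,0,0,0, 0,0,0,0,0,0,0, 0,0,0,0,0,0,0, 0,0,0,0,0,0,0, 0,0,0,0,0,0,0, 0,0,0,0,0,0,0, 0,0,0,0,0,0,0, 0,0,0,0,0,0,0, 0,0,0,0,0,0,0, 0,0,0,0,0,0,0]'
python3 - <<'E'
from h import *
import cv2
d=cam("scene");cv2.imwrite("pics/hs2.png",d["img"][:,:,::-1]);d=cam("side");cv2.imwrite("pics/hd2.png",d["img"][:,:,::-1]);d=cam("wrist");cv2.imwrite("pics/hw2.png",d["img"][:,:,::-1])
a=[cv2.imread(f"pics/{n}.png") for n in("hs1","hs2","hd1","hd2")]
c=lambda i,x,y:cv2.resize(i[y:y+70,x:x+95],None,fx=4,fy=4)
for p,q,x,y in((0,1,245,225),(2,3,290,240)):
    D=np.abs(a[p].astype(int)-a[q])[y:y+70,x:x+95].max(2);print(D.max(),(D>25).sum())
o=np.vstack([np.hstack([c(a[0],245,225),c(a[1],245,225)]),np.hstack([c(a[2],290,240),c(a[3],290,240)])]);cv2.imwrite("pics/cmp.png",o);print(o.shape)
E
```

```text
clock: 18.8
eef_pos: [610.9, 111.3, 40.5]
tool_rot: [-1.571, 0.001, -3.031]
force: [-0.5, 0.2, 6.3]
width: 29.0
22 0
3 0
(560, 760, 3)
```

View pics/cmp.png

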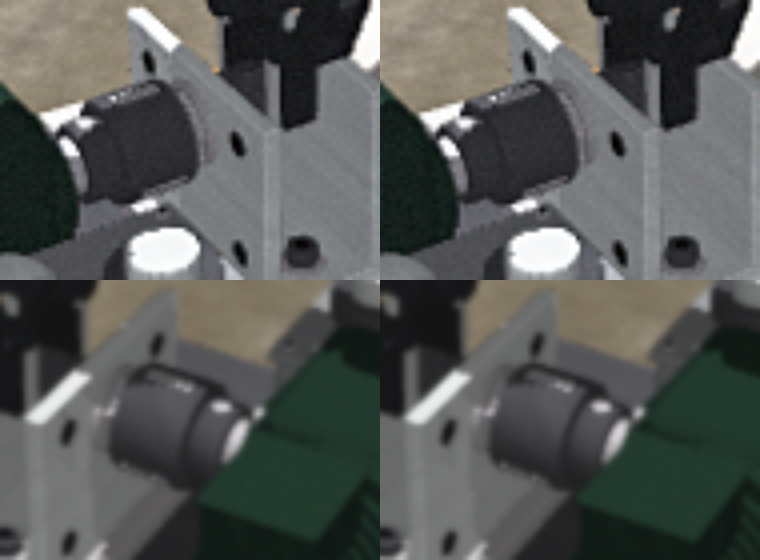

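View pics/hw2.png

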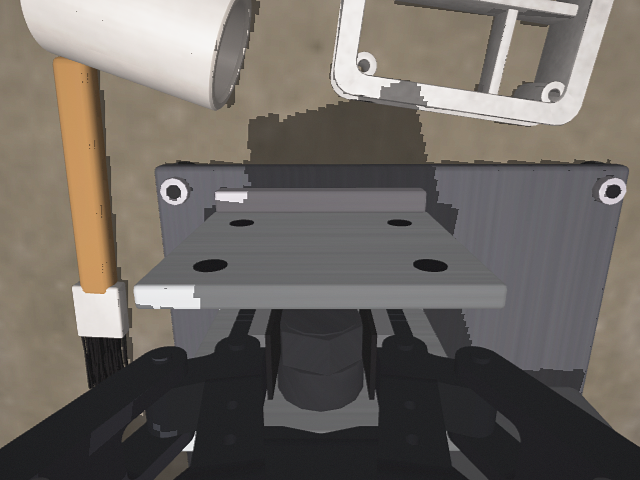

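The socket is identical in both views 1.3 s apart, so it has stopped. The head is still held, and the bushing, frame and brush haven't moved. Handing in.

Run:
```python
from cell import ctrl,finish_job
s=ctrl.read_state();print(s["clock"],s["width"],s["force"]);print(finish_job())
```

```text
18.95 29.456757101006136 [-0.97823731  1.66856533  5.0711047 ]
the job is handed in; nothing more can be done
None
```

I started the runner with one full press and release of the start button, then held the bolt head across two flats while the nut ran up, and handed in at 19.0 s still gripping. `finish_job()` gives no verdict, so I don't know how it was judged.

**Press:** the force reached 17 N on the solid stop. After I lifted off, the socket strips had turned, so the runner was running. I kept clear of the stop button.

**Hold:** the finger opening stayed at 29–30 mm (the flats are 30 mm) for about 10 s, with a hex corner pointing straight up in the wrist view. The pads sat about 5 mm behind mid-gap to stay off the 33 mm collar.

**Last checks:**
- Two picture pairs 1.3 s apart showed no movement of the socket, and the head was still between the pads.
- The start button was up. The wrist view showed the bushing, frame and brush apparently in place, but I did not measure them.
- That the nut is tight is inferred from the socket stopping; I had no reading of the thread.

**One check disagreed:** the reported TCP height was about 38 mm below the fingertips seen in the cameras. Contact with the button confirmed the cameras. I set the final height to suit both: by my estimates the grasp point is about 26 mm from the head's centre going by the reported pose, and about 14 mm going by the cameras. Both are inside the 30 mm limit, but the first leaves only about 4 mm to spare.

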